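# Brace the probe stand, lift the probe four clicks and hold

### The job

Make the probe stand steady by swinging its folded outrigger brace right out until it snaps home against its end stop. Then advance the probe's lift lever exactly four clicks, no further, and finish holding the lever there, because it springs back when let go. Leave everything else on the bench where it is.

Things in the scene. Friction and masses are not known exactly. Their poses are not given: they have to be found in the camera images.
- station: Black probe stand, fixed. Base plate 200 (x) x 240 (y) x 25 mm high; origin at the centre of its underside on the bench; x points from its front edge to its column (roughly away from the robot), y left, z up. A sample stage (60 mm high) stands mid-plate; a column (x = +75 mm, 190 mm high) carries the round probe head over it. Lift lever on its left (+y) side, brace on its right.
- lift_lever (a joint): Angle (rad) of the steel lift lever about the upright axis at lever_pivot. 0 at rest, pointing at 170 degrees anticlockwise from the station's +x (towards the robot); grows CLOCKWISE from above, out to the stand's left. Clicks 0.25 rad apart (20 mm at the knob): first at 0.25, fourth at 1.0; hard stop 1.5. Springs back to 0 if let go. Each click lifts the probe head 4 mm.
- lever_knob (a point): Point on the centre line of the lever's upright steel post, 80 mm from the pivot axis, 90 mm above the bench. Post 16 mm in diameter, from the arm's top (65 mm above the bench) to 113 mm. Pushing it takes about 3 N on a click; from there to the next it rises to about 5 to 6 N, then drops to about 1 N and is back at about 3 N on the click.
- lever_pivot (a point): Point on the upright axis of the lift lever, 90 mm above the bench (at x = -40, y = +100 mm in the station's frame).
- brace (a joint): Angle (rad) of the outrigger brace, an aluminium leg just above the bench, about the upright axis at brace_pivot. At 0 it lies folded along the stand's right side, pointing along the station's +x; grows CLOCKWISE from above, out to the right, to its end stop at 1.5. Starts at 0 to 0.38. Pushing takes up to 3 N; past 1.3 it is over centre, snaps to the stop and stays there.
- brace_knob (a point): Point on the centre line of the brace's upright post, 57 mm above the bench, 110 mm from the brace's axis. The post is aluminium, 16 mm in diameter, its top 88 mm above the bench; it rises from the leg's foot (32 mm disc), whose top is 20.5 mm above the bench.
- brace_pivot (a point): Point on the upright axis of the brace, 57 mm above the bench (at x = -80, y = -139 mm in the station's frame).
- lens_tin: Bystander: flat aluminium tin, 48 mm across, 18 mm high, in front of the stand; origin at the centre of its underside.
- optic_post: Bystander: slim steel post on its own round foot, standing loose to the right of the stand (not part of the brace), 32 mm across, 62 mm high; origin at the centre of its underside.
- driver: Bystander: black-handled screwdriver lying on the bench; origin on the bench, about under its middle.
- angle_bracket: Bystander: black angle bracket, 50 x 50 mm, 50 mm high, behind the stand; origin at the centre of its underside.
- screw_jar: Bystander: small clear jar with white cap, 52 mm across, 60 mm high, behind the stand; origin at the centre of its underside.
- wipe_bottle: Bystander: white bottle with black cap, 54 mm across, 130 mm high; origin at the centre of its underside.
- mug: Bystander: white mug, 80 mm across, 90 mm high; origin at the centre of its underside.

How it is judged:
By the outcome, as a careful person would: the job done as asked, in the order asked, and still so for the second after the job is handed in, while the arm keeps its last pose, push and grip.
It also fails if it takes over 69 s, if anything falls off the work surface, if the arm or the gripper's body presses on something with over 40 N, if the wrist force passes 120 N, or if a joint passes its speed limit or range.

### The arm

A 7-joint arm with a two-finger parallel gripper is mounted at the origin on the work surface. World frame = base frame: x ahead of the robot, y to its left, z up, the work surface at z = 0. Lengths are in mm, angles in rad, forces in N, time in s.
With the tool pointing down it reaches from about 425 to 925 mm from the base axis. Payload 6.8 kg.
Tool frame: the origin (TCP) lies at the very end of the fingers, on their centre line; the grasp point (between the pads) lies 19 mm behind it; z points along the fingers, y is the direction in which the jaws open and shut (so a half turn about z gives the same grasp; the last joint's range is limited). The gripper opens to 88 mm and grips with 3 to 60 N. Pads are 20 mm wide; open, the fingers measure 115 mm over their backs; the gripper's body (75 mm by 178 mm) begins 61 mm behind the grasp point.
Start: joints at [-1.452, 0.477, 0.022, 1.555, -0.011, 1.109, -0.083], TCP at [151.776, 657.732, 222.664] pointing down, gripper open.
Joint ranges: [-2.96, 2.96], [-0.34, 2.1], [-1.41, 1.46], [0.24, 2.44], [-1.37, 4.51], [0.17, 1.92], [-2.96, 2.96]. Speed limits (rad/s): [2.39, 2.39, 3.14, 3.14, 3.14, 3.14, 3.14].

### API

Orientations are given as a 3x3 rotation matrix whose columns are the frame's x, y, z axes.
In Python, from cell import ctrl gives the robot as it stands.
- The arm moves only by the tool servo_tool, never from a script. Its argument "series" is a list of rows, each a list of 7 numbers: the turn, a rotation vector about the world's x, y, z in rad, then the shift along the world's x, y, z in m, then the finger opening in m, from 0 to 0.0878. In form: [[ax, ay, az, tx, ty, tz, hand], ...]. A call has 1 to 20 rows; each row shifts and turns the commanded pose from where the row before left it; what a row does not reach is not made up. A row lasts 1/8 s, in which the tool goes at most 62.5 mm and 10.7 degrees, less where a joint would pass 70% of its speed; a pose out of reach is approached as far as the arm can. A call is refused whole if a number of a shift passes 0.0625 or a number of a turn 0.188, either way. A call with a gripper value outside its range is refused whole. The fingers move at their own pace and stop on an object; "squeeze" is the grip in N (left out, the last holds). Time passes only in rows, so rows that do not move let the fingers close. It gives the time, the measured TCP pose, the force and the opening at its end, in the units of the state.
- ctrl.get_obs(): the state, without advancing time (a new reading comes with each control period).
- ctrl.capture(name): name is "scene" or "top"; returns a dict with "frame" (420x560x3 uint8, red, green, blue), "depth" (420x560 float32, mm along the optical axis (not along the pixel's ray), 0 where there is no reading), "intrinsics" (3x3 intrinsics, pixels), "rvec" (rotation vector, rad) and "tvec" (3), from world to camera coordinates, as OpenCV has them. Camera axes: x right, y down, z forward; pixel columns grow to the right and rows downward; lengths in mm; the calibration is good to about 2 mm. A picture is of the moment at which its call begins.
- ctrl.job_done(): hands the job in, once; it reports no verdict.
The state is a dict: "clock": time; "joints": joint angles; "joint_velocities": joint speeds; "effort": joint torques, N m; "eef_pos": TCP position; "tcp_rot": TCP orientation; "contact_force": force on the tool from outside, world axes, zero at the start; "moment": the same for the moment, N m; "grip_width": finger opening in mm.
Only numpy, scipy, OpenCV 4.12 (cv2) and the standard library are available. Lean on these libraries where they do the work, as an engineer would, in place of code of your own. Each camera call takes 0.05 s, during which the arm holds its last target. There are 200 camera calls.

## Working session

There is one attempt and no reset: what is moved stays moved. The work goes in short steps, Python scripts to look and compute and a tool call to move; the robot and the scene stay as the last step left them, time stands still between calls to the robot, and variables do not carry over. Pictures are saved under pics/ and viewed, about 8 in all and at most 12, crops included, and the job is handed in when it is done.

Besides the shell and the picture viewer there is one more tool, called after "Call:" by a JSON object that holds its "method" and its "body", one argument or row to a line. servo_tool: Moves the arm, as the interface text tells. Its arguments: {"type":"object","properties":{"series":{"type":"array","items":{"type":"array","items":{"type":"number"}}},"squeeze":{"type":"number"}},"required":["series"]}

```bash
ls; mkdir -p pics; python3 - <<'E'
from cell import ctrl
import numpy as np,cv2
o=ctrl.get_obs();print({k:np.round(v,3).tolist() for k,v in o.items()})
for n in("scene","top"):
    c=ctrl.capture(n);np.savez(f"pics/{n}0.npz",**c)
    cv2.imwrite(f"pics/{n}0.png",c["frame"][:,:,::-1]);print(n,c["intrinsics"].tolist(),c["rvec"],c["tvec"])
E
```

```text
pics
{'clock': 0.0, 'joints': [-1.452, 0.478, 0.022, 1.556, -0.011, 1.109, -0.083], 'joint_velocities': [0.001, -0.001, -0.001, -0.001, -0.001, -0.001, 0.0], 'effort': [0.001, -58.285, 1.535, -27.261, -0.054, 0.017, 0.0], 'eef_pos': [151.677, 657.155, 221.699], 'tcp_rot': [[-0.974, 0.225, -0.0], [0.225, 0.974, -0.002], [-0.0, -0.002, -1.0]], 'contact_force': [-0.062, 0.454, -0.236], 'moment': [-0.002, 0.016, 0.03], 'grip_width': 88.115}
scene [[457.9507343390061, 0.0, 272.8919735520437], [0.0, 457.9507343390061, 210.11413578849292], [0.0, 0.0, 1.0]] [ 2.34375714  0.73713035 -0.2455535 ] [-521.5064606  -191.58566438 1198.13186168]
top [[437.5794909172653, 0.0, 285.51215783583484], [0.0, 437.5794909172653, 207.96674912450672], [0.0, 0.0, 1.0]] [ 2.1681422  -2.11308067  0.12072588] [ 38.34534366 619.9834208  991.54031065]
```

View pics/scene0.png

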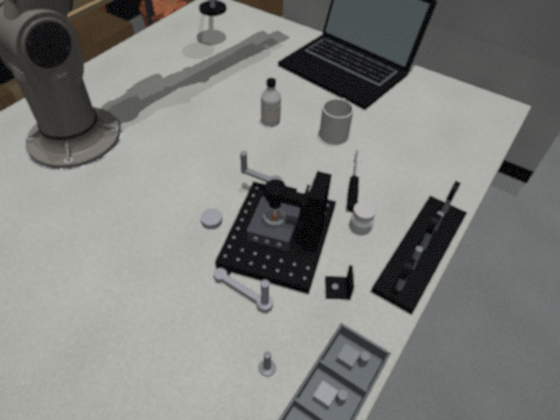

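View pics/top0.png

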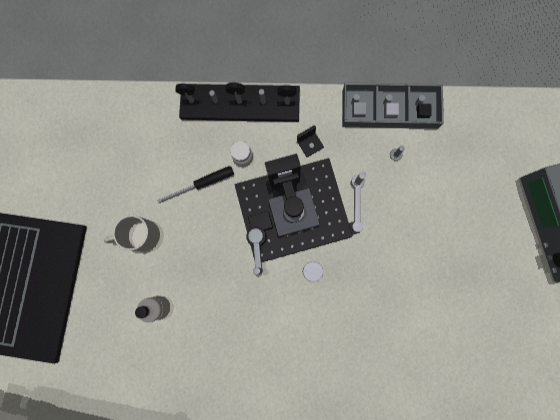

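The scene view shows the stand, with its lever post near (244,158) and the brace post near (265,290). In the top view the lever pivot is near (256,236) with its knob at (258,271). The brace pivot is near (357,227) with its post at (358,181), and the loose optic post is at (397,154).

```bash
cat > h.py <<'E'
import numpy as np,cv2
def ray(c,uv,z):
    R,_=cv2.Rodrigues(c["rvec"]);t=np.ravel(c["tvec"])
    d=R.T@np.linalg.inv(c["intrinsics"])@np.array([uv[0],uv[1],1.]);o=-R.T@t
    return o+d*(z-o[2])/d[2]
def cloud(c):
    R,_=cv2.Rodrigues(c["rvec"]);t=np.ravel(c["tvec"]);D=c["depth"].astype(float)
    v,u=np.indices(D.shape);P=np.stack([u*D,v*D,D],-1)@np.linalg.inv(c["intrinsics"]).T
    W=(P-t)@R;W[D==0]=np.nan;return W
def proj(c,p):
    return cv2.projectPoints(np.array(p,float).reshape(-1,3),c["rvec"],c["tvec"],c["intrinsics"],None)[0].reshape(-1,2)
E
cat > m.py <<'E'
from h import *
import sys
tag=sys.argv[1]
top=dict(np.load(f"pics/top{tag}.npz"));W=cloud(top);im=top["frame"].astype(int)
m=(im.max(2)<75)&(abs(W[...,2]-25)<10)
m[:150]=0;m[270:]=0;m[:,:230]=0;m[:,365:]=0
n,l,s,_=cv2.connectedComponentsWithStats(m.astype(np.uint8))
k=1+s[1:,4].argmax();print(s[k])
ys,xs=np.where(l==k)
P=np.array([ray(top,p,25)[:2] for p in zip(xs,ys)],np.float32)
r=cv2.minAreaRect(P);print("rect",r)
for nm,b,z in(("lever",(245,285,225,290),95),("brace",(345,375,160,215),70),("optic",(385,410,140,165),45)):
    S=W[b[2]:b[3],b[0]:b[1]].reshape(-1,3);S=S[(S[:,2]>z)&(S[:,2]<125)];print(nm,len(S),S.mean(0) if len(S) else 0,np.nanmax(S[:,2]) if len(S) else 0)
E
python3 m.py 0
python3 - <<'E'
from h import *
t=dict(np.load("pics/top0.npz"));s=dict(np.load("pics/scene0.npz"))
for uv,z in(((258,271),113),((256,236),65),((357,227),20),((360,178),88)):print("top",uv,ray(t,uv,z))
for uv,z in(((244,153),113),((265,283),88),((266,353),62)):print("scene",uv,ray(s,uv,z))
a=np.hstack([cv2.resize(t["frame"][140:290,225:425],None,fx=2,fy=2,interpolation=3),cv2.resize(s["frame"][140:290,195:295],None,fx=2,fy=2,interpolation=3)])
cv2.imwrite("pics/c.png",cv2.convertScaleAbs(a,alpha=1.3)[:,:,::-1])
E
```

```text
[ 235  159  117  103 4850]
rect ((617.501953125, 37.77789306640625), (198.11598205566406, 238.82203674316406), 17.26504898071289)
lever 45 [472.25905075 111.56381315 111.70775992] 115.01784702931037
brace 49 [ 691.77614081 -117.23808524   85.55414123] 91.712837647151
optic 34 [ 765.05753807 -213.31699849   59.37720984] 66.62335464770185
top (258, 271) [470.35741333 108.25975378 113.        ]
top (256, 236) [549.19991888 119.66931086  65.        ]
top (357, 227) [ 580.05984272 -117.44102658   20.        ]
top (360, 178) [ 685.38471801 -114.13728199   88.        ]
scene (244, 153) [474.93536749 114.57860372 113.        ]
scene (265, 283) [ 693.57912294 -115.37788025   88.        ]
scene (266, 353) [ 763.80986736 -211.89079578   62.        ]
```

View pics/c.png

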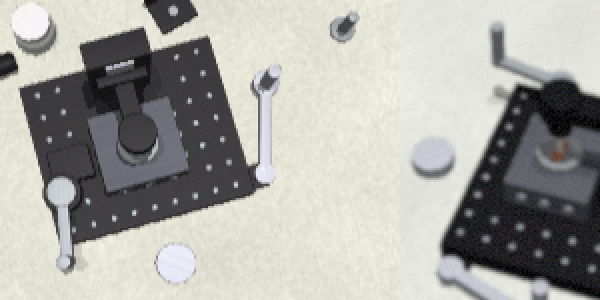

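Both measurements agree with each other:

| Item | World position (mm) |
|---|---|
| Station | (617.5, 37.8), yaw 17.3° |
| Brace pivot | ≈ (582, -119) |
| Brace post | ≈ (692, -117), about 0.29 rad open |
| Lever pivot | ≈ (549.6, 121.4) |
| Lever knob | ≈ (471, 111) |

The crop shows nothing blocking the brace's arc. The next move goes over the stand to above the brace post.

Call:
{"method": "servo_tool", "body": {
  "series": [
    [0, 0, 0.0126, 0.03, -0.043, 0.001, 0.06],
    [0, 0, 0.0126, 0.03, -0.043, 0.001, 0.06],
    [0, 0, 0.0126, 0.03, -0.043, 0.001, 0.06],
    [0, 0, 0.0126, 0.03, -0.043, 0.001, 0.06],
    [0, 0, 0.0126, 0.03, -0.043, 0.001, 0.06],
    [0, 0, 0.0126, 0.03, -0.043, 0.001, 0.06],
    [0, 0, 0.0126, 0.03, -0.043, 0.001, 0.06],
    [0, 0, 0.0126, 0.03, -0.043, 0.001, 0.06],
    [0, 0, 0.0126, 0.03, -0.043, 0.001, 0.06],
    [0, 0, 0.0126, 0.03, -0.043, 0.001, 0.06],
    [0, 0, 0.0126, 0.03, -0.043, 0.001, 0.06],
    [0, 0, 0.0126, 0.03, -0.043, 0.001, 0.06],
    [0, 0, 0.0126, 0.03, -0.043, 0.001, 0.06],
    [0, 0, 0.0126, 0.03, -0.043, 0.001, 0.06],
    [0, 0, 0.0126, 0.03, -0.043, 0.001, 0.06],
    [0, 0, 0.0126, 0.03, -0.043, 0.001, 0.06],
    [0, 0, 0.0126, 0.03, -0.043, 0.001, 0.06],
    [0, 0, 0.0126, 0.03, -0.043, 0.001, 0.06],
    [0, 0, 0, 0, 0, 0, 0.06]
  ]
}}

```text
clock: 2.48
eef_pos: [692.1, -121.6, 239.7]
tcp_rot: [[-1.0, 0.006, -0.001], [0.006, 1.0, -0.003], [0.001, -0.003, -1.0]]
contact_force: [-0.2, -0.9, -0.8]
grip_width: 60.1
```

Call:
{"method": "servo_tool", "body": {
  "series": [
    [0, 0, 0, 0, 0, -0.04, 0.06],
    [0, 0, 0, 0, 0, -0.04, 0.06],
    [0, 0, 0, 0, 0, -0.04, 0.06],
    [0, 0, 0, 0, 0, -0.035, 0.06],
    [0, 0, 0, 0, 0, -0.025, 0.06],
    [0, 0, 0, 0, 0, -0.014, 0.06],
    [0, 0, 0, 0, 0, 0, 0.06]
  ]
}}

```text
clock: 3.35
eef_pos: [691.0, -115.3, 45.9]
tcp_rot: [[-1.0, -0.001, -0.002], [-0.001, 1.0, 0.001], [0.002, 0.001, -1.0]]
contact_force: [0.3, 1.1, 0.9]
grip_width: 60.4
```

```bash
python3 - <<'E'
from cell import ctrl
from h import *
s=ctrl.capture("scene");cv2.imwrite("pics/s1.png",cv2.resize(s["frame"][180:380,180:380],None,fx=2.5,fy=2.5)[:,:,::-1])
pv=np.array([582.4,-118.7]);th0=np.radians(17.27)
R=111;x=np.array(ctrl.get_obs()["eef_pos"][:2]);a=.33
print(x)
for b in np.arange(.43,1.75,.1):
    q=pv+R*np.array([np.cos(th0-b),np.sin(th0-b)]);print(round(b,2),np.round(q,1),np.round(q-x,1));x=q
E
```

```text
[ 691.87501772 -115.75623337]
0.43 [ 692.5 -132.9] [  0.6 -17.2]
0.53 [ 690.5 -143.9] [ -2.  -10.9]
0.63 [ 687.5 -154.5] [ -3.1 -10.7]
0.73 [ 683.4 -164.8] [ -4.1 -10.3]
0.83 [ 678.3 -174.7] [-5.1 -9.8]
0.93 [ 672.2 -184. ] [-6.1 -9.3]
1.03 [ 665.2 -192.6] [-7.  -8.6]
1.13 [ 657.4 -200.5] [-7.8 -7.9]
1.23 [ 648.9 -207.6] [-8.5 -7.1]
1.33 [ 639.7 -213.8] [-9.2 -6.2]
1.43 [ 629.9 -219. ] [-9.8 -5.2]
1.53 [ 619.6 -223.3] [-10.3  -4.2]
1.63 [ 609.  -226.5] [-10.6  -3.2]
1.73 [ 598.1 -228.6] [-10.9  -2.1]
```

View pics/s1.png

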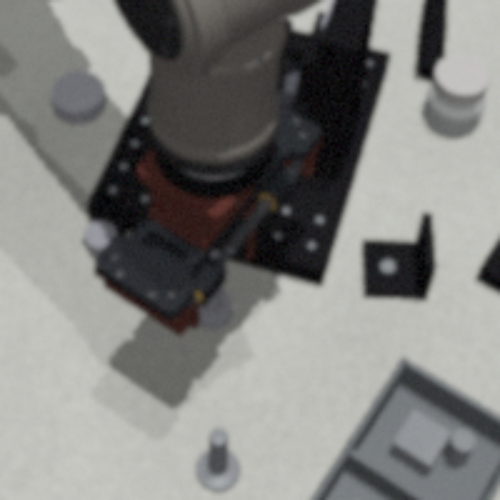

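The gripper sits over the brace post with no contact and is clear of the column. Next is the arc, turning with the post.

Call:
{"method": "servo_tool", "body": {
  "series": [
    [0, 0, -0.07, 0.001, -0.009, 0, 0.06],
    [0, 0, -0.06, 0, -0.009, 0, 0.06],
    [0, 0, -0.1, -0.002, -0.011, 0, 0.06],
    [0, 0, -0.1, -0.003, -0.0107, 0, 0.06],
    [0, 0, -0.1, -0.004, -0.0103, 0, 0.06],
    [0, 0, -0.1, -0.005, -0.0098, 0, 0.06],
    [0, 0, -0.1, -0.006, -0.0093, 0, 0.06],
    [0, 0, -0.1, -0.007, -0.0086, 0, 0.06],
    [0, 0, -0.1, -0.0078, -0.0079, 0, 0.06],
    [0, 0, -0.1, -0.0085, -0.0071, 0, 0.06],
    [0, 0, -0.1, -0.0092, -0.0062, 0, 0.06],
    [0, 0, -0.1, -0.0098, -0.0052, 0, 0.06],
    [0, 0, -0.1, -0.0103, -0.0042, 0, 0.06],
    [0, 0, -0.1, -0.0106, -0.0032, 0, 0.06],
    [0, 0, 0, 0, 0, 0, 0.06]
  ]
}}

```text
clock: 5.28
eef_pos: [609.3, -228.5, 47.5]
tcp_rot: [[-0.238, 0.971, 0.001], [0.971, 0.238, -0.0], [-0.001, 0.001, -1.0]]
contact_force: [1.8, -0.3, 0.0]
grip_width: 60.4
```

```bash
python3 - <<'E'
from cell import ctrl
from h import *
o=ctrl.get_obs();print({k:np.round(o[k],2).tolist() for k in("eef_pos","tcp_rot","contact_force","moment","joints")})
for n in("scene","top"):
    s=ctrl.capture(n)
    p=proj(s,[622.4,-221.2,88])[0];print(n,p)
    np.savez(f"pics/{n}1.npz",**s)
W=cloud(s);S=W.reshape(-1,3);S=S[(S[:,2]>8)&(S[:,2]<30)&(S[:,0]>560)&(S[:,0]<660)&(S[:,1]<-105)&(S[:,1]>-260)]
print(len(S),S.mean(0),cv2.fitLine(S[:,:2].astype(np.float32),cv2.DIST_HUBER,0,.01,.01).ravel())
E
```

```text
{'eef_pos': [609.35, -228.48, 47.47], 'tcp_rot': [[-0.24, 0.97, 0.0], [0.97, 0.24, -0.0], [-0.0, 0.0, -1.0]], 'contact_force': [1.8, -0.28, 0.03], 'moment': [-0.08, 0.06, 0.0], 'joints': [-0.18, 0.73, 0.65, 1.78, -0.58, 0.83, 0.99]}
scene [196.0358568  305.85473313]
top [407.72278198 206.58915299]
405 [ 600.90931991 -164.76483736   19.52286033] [ 3.6752617e-01 -9.3001318e-01  5.9975665e+02 -1.6162242e+02]
```

The leg's fitted line is at -68.4° in world, which is a brace angle of about 1.49, so it looks home. I'll nudge it to check the stop, then back off and lift.

Call:
{"method": "servo_tool", "body": {
  "series": [
    [0, 0, 0, -0.006, -0.0015, 0, 0.06],
    [0, 0, 0, -0.006, -0.0015, 0, 0.06],
    [0, 0, 0, 0, 0, 0, 0.06]
  ]
}}

```text
clock: 5.75
eef_pos: [601.6, -229.6, 47.0]
tcp_rot: [[-0.241, 0.971, 0.007], [0.971, 0.241, -0.001], [-0.002, 0.007, -1.0]]
contact_force: [11.5, 0.2, -8.2]
grip_width: 60.1
```

The 11 N reaction shows it is firmly on the stop. Now I'll back off, lift, and travel to above the lever knob.

Call:
{"method": "servo_tool", "body": {
  "series": [
    [0, 0, 0, 0.012, 0.003, 0, 0.06],
    [0, 0, 0, 0.01, 0.0025, 0, 0.06],
    [0, 0, 0, 0, 0, 0.03, 0.06],
    [0, 0, 0, 0, 0, 0.05, 0.06],
    [0, 0, 0, 0, 0, 0.055, 0.06],
    [0, 0, 0, 0, 0, 0.055, 0.06],
    [0, 0, 0.14, -0.014, 0.034, 0, 0.06],
    [0, 0, 0.146, -0.014, 0.034, 0, 0.06],
    [0, 0, 0.146, -0.014, 0.034, 0, 0.06],
    [0, 0, 0.146, -0.014, 0.034, 0, 0.06],
    [0, 0, 0.146, -0.014, 0.034, 0, 0.06],
    [0, 0, 0.146, -0.014, 0.034, 0, 0.06],
    [0, 0, 0.146, -0.014, 0.034, 0, 0.06],
    [0, 0, 0.146, -0.014, 0.034, 0, 0.06],
    [0, 0, 0.146, -0.014, 0.034, 0, 0.06],
    [0, 0, 0.146, -0.014, 0.034, 0, 0.06],
    [0, 0, 0, 0, 0, 0, 0.06]
  ]
}}

```text
clock: 7.88
eef_pos: [478.6, 117.2, 236.7]
tcp_rot: [[-0.992, -0.129, -0.001], [-0.129, 0.992, 0.001], [0.001, 0.001, -1.0]]
contact_force: [-0.2, -0.8, -0.3]
grip_width: 60.0
```

```bash
python3 - <<'E'
from cell import ctrl
from h import *
o=ctrl.get_obs();print(np.round(o["eef_pos"],1),np.round(o["joints"],2))
s=ctrl.capture("top");W=cloud(s);np.savez("pics/top2.npz",**s)
cv2.imwrite("pics/t2.png",cv2.resize(s["frame"][120:320,200:450],None,fx=2.5,fy=2.5)[:,:,::-1])
E
```

```text
[478.6 117.2 236.7] [-0.76  0.16  0.45  1.99 -0.08  1.01  1.43]
```

View pics/t2.png

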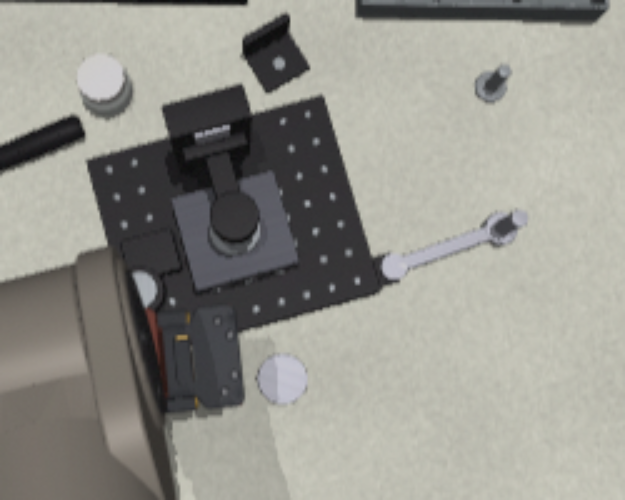

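The brace stayed fully out and the optic post did not move. I'll descend over the lever knob.

Call:
{"method": "servo_tool", "body": {
  "series": [
    [0, 0, 0, -0.0075, -0.006, -0.03, 0.06],
    [0, 0, 0, 0, 0, -0.035, 0.06],
    [0, 0, 0, 0, 0, -0.035, 0.06],
    [0, 0, 0, 0, 0, -0.03, 0.06],
    [0, 0, 0, 0, 0, -0.02, 0.06],
    [0, 0, 0, 0, 0, -0.011, 0.06],
    [0, 0, 0, 0, 0, 0, 0.06]
  ]
}}

```text
clock: 8.8
eef_pos: [472.2, 107.8, 75.4]
tcp_rot: [[-0.993, -0.122, -0.001], [-0.122, 0.993, -0.001], [0.001, -0.001, -1.0]]
contact_force: [-0.0, 1.1, 0.5]
grip_width: 59.9
```

Call:
{"method": "servo_tool", "body": {
  "series": [
    [0, 0, 0, 0, 0.0025, 0, 0.03],
    [0, 0, 0, 0, 0, 0, 0.02],
    [0, 0, 0, 0, 0, 0, 0.01],
    [0, 0, 0, 0, 0, 0, 0.01],
    [0, 0, 0, 0, 0, 0, 0.01],
    [0, 0, 0, 0, 0, 0, 0.01]
  ],
  "squeeze": 25
}}

```text
clock: 9.55
eef_pos: [471.9, 113.5, 75.8]
tcp_rot: [[-0.992, -0.125, -0.0], [-0.125, 0.992, 0.002], [-0.0, 0.002, -1.0]]
contact_force: [-1.2, 5.9, 1.5]
grip_width: 15.3
```

```bash
python3 - <<'E'
from cell import ctrl
from h import *
o=ctrl.get_obs();x=np.array(o["eef_pos"][:2]);print(np.round(o["eef_pos"],1),np.round(o["contact_force"],1),o["grip_width"])
pv=np.array([549.6,121.4]);print("ang",np.degrees(np.arctan2(*(x-pv)[::-1]))%360,np.linalg.norm(x-pv))
t=np.radians(187.27)
x=pv+80*np.array([np.cos(t),np.sin(t)])
for a in np.arange(.0625,1.01,.0625):
    q=pv+80*np.array([np.cos(t-a),np.sin(t-a)]);print(round(a,3),np.round(q,1),np.round(q-x,1));x=q
s=ctrl.capture("scene")
cv2.imwrite("pics/s3.png",cv2.resize(s["frame"][100:250,170:370],None,fx=3,fy=3)[:,:,::-1])
E
```

```text
[471.9 113.5  75.8] [-1.2  5.9  1.5] 15.339683456334775
ang 185.83923092126687 78.13612923542718
0.062 [469.8 116.3] [-0.5  5. ]
0.125 [469.6 121.2] [-0.2  5. ]
0.188 [469.7 126.2] [0.1 5. ]
0.25 [470.2 131.2] [0.5 5. ]
0.312 [471.  136.2] [0.8 4.9]
0.375 [472. 141.] [1.1 4.9]
0.438 [473.4 145.9] [1.4 4.8]
0.5 [475.1 150.6] [1.7 4.7]
0.562 [477.1 155.2] [2.  4.6]
0.625 [479.3 159.6] [2.3 4.5]
0.688 [481.8 163.9] [2.5 4.3]
0.75 [484.6 168.1] [2.8 4.1]
0.812 [487.7 172.1] [3. 4.]
0.875 [491.  175.8] [3.3 3.8]
0.938 [494.5 179.4] [3.5 3.6]
1.0 [498.2 182.7] [3.7 3.3]
```

View pics/s3.png

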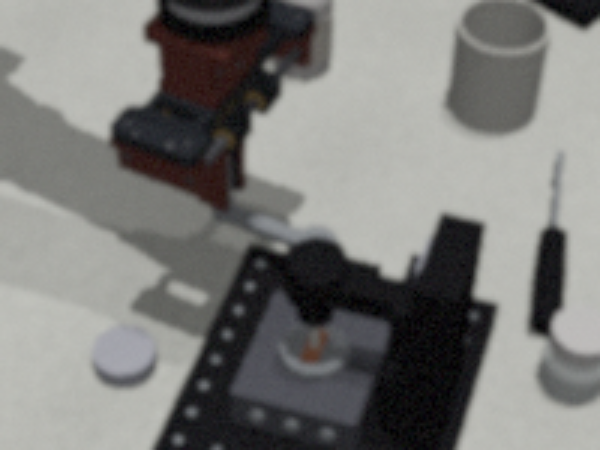

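The knob is gripped: the opening is 15 mm and the lever is against its rest stop, about 2 mm further in +y than I estimated. I'll advance along the arc to about the third click first.

Call:
{"method": "servo_tool", "body": {
  "series": [
    [0, 0, 0, 0, 0.003, 0, 0.01],
    [0, 0, -0.0625, -0.0005, 0.005, 0, 0.01],
    [0, 0, -0.0625, -0.0002, 0.005, 0, 0.01],
    [0, 0, -0.0625, 0.0001, 0.005, 0, 0.01],
    [0, 0, -0.0625, 0.0005, 0.005, 0, 0.01],
    [0, 0, -0.0625, 0.0008, 0.0049, 0, 0.01],
    [0, 0, -0.0625, 0.0011, 0.0049, 0, 0.01],
    [0, 0, -0.0625, 0.0014, 0.0048, 0, 0.01],
    [0, 0, -0.0625, 0.0017, 0.0047, 0, 0.01],
    [0, 0, -0.0625, 0.002, 0.0046, 0, 0.01],
    [0, 0, -0.0625, 0.0023, 0.0045, 0, 0.01],
    [0, 0, -0.0625, 0.0025, 0.0043, 0, 0.01],
    [0, 0, -0.0625, 0.0028, 0.0041, 0, 0.01],
    [0, 0, 0, 0, 0, 0, 0.01],
    [0, 0, 0, 0, 0, 0, 0.01]
  ]
}}

```text
clock: 11.48
eef_pos: [486.3, 170.1, 75.8]
tcp_rot: [[-0.811, 0.586, -0.001], [0.586, 0.811, -0.001], [0.0, -0.001, -1.0]]
contact_force: [-2.9, -2.0, 4.3]
grip_width: 15.8
```

At about 0.75 rad the resistance is 3.3 N, which matches a click. The constant (1.7, 2.0) mm offset from my model also fits. One more click brings the TCP to about (499.8, 184.7).

Call:
{"method": "servo_tool", "body": {
  "series": [
    [0, 0, -0.0625, 0.003, 0.004, 0, 0.01],
    [0, 0, -0.0625, 0.0033, 0.0038, 0, 0.01],
    [0, 0, -0.0625, 0.0035, 0.0036, 0, 0.01],
    [0, 0, -0.0625, 0.0037, 0.0033, 0, 0.01],
    [0, 0, 0, 0, 0, 0, 0.01],
    [0, 0, 0, 0, 0, 0, 0.01]
  ]
}}

```text
clock: 12.22
eef_pos: [499.8, 184.7, 75.8]
tcp_rot: [[-0.641, 0.767, -0.001], [0.767, 0.641, -0.001], [-0.0, -0.001, -1.0]]
contact_force: [-2.3, -2.8, 6.2]
grip_width: 15.4
```

```bash
cat > k.py <<'E'
from cell import ctrl
from h import *
F=[]
for i in range(3):
    s=ctrl.capture("top");o=ctrl.get_obs();F.append(o["contact_force"])
x=np.array(o["eef_pos"][:2]);pv=np.array([551.2,123.4]);d=x-pv
a=np.arctan2(d[1],d[0]);f=np.mean(F,0)
print(np.round(x,1),"angle",np.radians(187.27)-a%(2*np.pi),"r",np.hypot(*d),"F",np.round(f,1),"tang",f[0]*np.sin(a)-f[1]*np.cos(a),o["clock"])
W=cloud(s);W0=cloud(dict(np.load("pics/top0.npz")));W1=cloud(dict(np.load("pics/top2.npz")))
def head(W):
    S=W[195:215,284:304].reshape(-1,3);S=S[S[:,2]>100];return len(S),np.median(S[:,2])
print("head z",head(W0),head(W1),head(W))
cv2.imwrite("pics/t4.png",cv2.resize(s["frame"][80:320,130:450],None,fx=2,fy=2)[:,:,::-1])
S=W.reshape(-1,3);S=S[(S[:,2]>8)&(S[:,2]<30)&(S[:,0]>560)&(S[:,0]<660)&(S[:,1]<-105)&(S[:,1]>-260)]
print("brace dir",cv2.fitLine(S[:,:2].astype(np.float32),cv2.DIST_HUBER,0,.01,.01).ravel()[:2])
E
python3 k.py
```

```text
[499.8 184.7] angle 0.9992328337323024 r 80.00362303240153 F [-2.5 -2.8  5.2] tang -3.7112726986795668 12.375
head z (333, np.float64(156.8094468325006)) (333, np.float64(157.03980148596003)) (342, np.float64(172.8349173268369))
brace dir [ 0.36253658 -0.9319695 ]
```

View pics/t4.png

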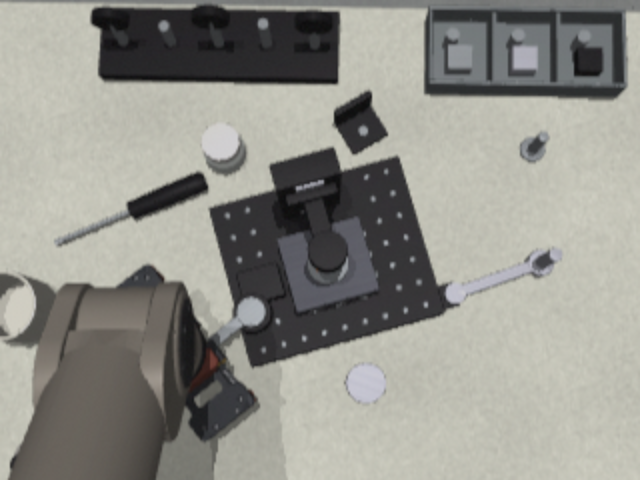

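All the checks agree: the lever reads 0.999 rad with the knob still gripped, and the head has risen 16.0 mm, which is 4 × 4 mm. The brace is at its stop and the bystanders look unmoved. Handing in.

```bash
python3 -c "
from cell import ctrl
print(ctrl.job_done())"
```

```text
the job is handed in; nothing more can be done
None
```

The brace is out against its end stop, and the lift lever is held at its fourth click with the knob still gripped. I handed the job in at about 12.4 s on the robot's clock; no verdict is reported.

- **Brace:** I swung it out with the gripper around its post. A further nudge met a firm stop at about 11 N. The last picture puts the leg at about -68.7° in world, which is a brace angle of about 1.50 rad, and it stayed there after I let go.
- **Lever:** I gripped the knob with 25 N set and moved it along its arc. The last reading was 0.999 rad, with about 3.7 N resisting the push. That is a little above the expected 3 N for a click.
- **Probe head:** it rose 16.0 mm by the depth camera, which is four clicks of 4 mm.
- **Bystanders:** those visible in the last picture look unmoved; I judged that by eye and didn't measure it. The bottle and part of the mug were out of that picture.

The lever's position came out about 2 mm off my first camera estimate. I corrected for it using the lever's rest stop and the third-click position, so the 0.999 rad relies on that correction. The head's rise confirms it independently. No check failed.

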